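# Open the green-tabbed vial warmer

## Task

Open the vial warmer that has the green tab: press its green release tab down with the fingertips so that the lid springs up by itself, then push the lid with the fingers all the way back until it rests fully open on its stop. Pick nothing up: leave the warmer with the orange tab shut, and the vials and other things on the bench where they stand, and finish with the hand clear.

Things in the scene. Friction and masses are not known exactly. Their poses are not given: they have to be found in the camera images.
- green_box: vial warmer with the green tab, fixed to the bench: black case with a white lid and a stripe of green on the lid. Seen from above it is 230 (x from -130 to +100) x 150 (y), lid top 102 high when shut, front ledge 48 high (x from -130 to -64). Origin: on the bench, under the case; x points from the tab at the front to the hinge at the back, y along the hinge, z up
- green_pad (a point): centre of the upper face of the green release tab, where it is pressed: a level plate 40 (x) x 30 (y) x 6 thick, 78 above the bench and 22 clear above the front ledge, 108 in front (-x) of its warmer's origin; it carries at its rear (36 behind this point, +x) an upright hook 30 wide, reaching 109 above the bench, that holds down the middle of the lid's front edge
- green_tab (a joint): release tab, rad: 0 at rest, grows as the tab is pressed down, turning about a pivot 36 behind and 8 below the pad point. It lets go of the lid at about 0.24 (pad point about 9 down, about 4 N) and stops at 0.32 (11 down, about 5 N, then rigid); it springs back to 0 when let go
- green_edge (a point): middle of the lid's free front edge, at mid thickness (lid slab 143 long from the hinge to this edge, 150 wide, 14 thick). Moves with the lid
- green_hinge (a point): middle of the lid's hinge axis, which runs along y of the warmer, 78 behind (+x) its origin and 88 above the bench, level with the lid's underside
- green_lid (a joint): lid angle, rad: 0 shut (level), grows as the front edge swings up and back. When the tab lets go, a spring lifts it to about 0.85 (edge some 195 above the bench) and no further; beyond that it is moved by pushing (under 2 N at the edge), falls back to 0.85 if let go before upright (1.57), and falls on to its stop at 1.9, fully open, if pushed past upright. It does not latch again by itself
- orange_box: vial warmer with the orange tab, fixed to the bench: black case with a white lid and a stripe of orange on the lid. Seen from above it is 230 (x from -130 to +100) x 150 (y), lid top 102 high when shut, front ledge 48 high (x from -130 to -64). Origin: on the bench, under the case; x points from the tab at the front to the hinge at the back, y along the hinge, z up. Its release tab, lid and mechanism are the same as the green one's; to be left shut
- orange_pad (a point): centre of the upper face of the orange release tab, where it is pressed: a level plate 40 (x) x 30 (y) x 6 thick, 78 above the bench and 22 clear above the front ledge, 108 in front (-x) of its warmer's origin; it carries at its rear (36 behind this point, +x) an upright hook 30 wide, reaching 109 above the bench, that holds down the middle of the lid's front edge
- orange_tab (a joint): release tab, rad: 0 at rest, grows as the tab is pressed down, turning about a pivot 36 behind and 8 below the pad point. It lets go of the lid at about 0.24 (pad point about 9 down, about 4 N) and stops at 0.32 (11 down, about 5 N, then rigid); it springs back to 0 when let go
- orange_edge (a point): middle of the lid's free front edge, at mid thickness (lid slab 143 long from the hinge to this edge, 150 wide, 14 thick). Moves with the lid
- orange_hinge (a point): middle of the lid's hinge axis, which runs along y of the warmer, 78 behind (+x) its origin and 88 above the bench, level with the lid's underside
- orange_lid (a joint): lid angle, rad: 0 shut (level), grows as the front edge swings up and back. When the tab lets go, a spring lifts it to about 0.85 (edge some 195 above the bench) and no further; beyond that it is moved by pushing (under 2 N at the edge), falls back to 0.85 if let go before upright (1.57), and falls on to its stop at 1.9, fully open, if pushed past upright. It does not latch again by itself
- vial_a: loose amber vial with a green cap, 32 dia x 85 high, standing in front of the warmers; origin: centre of its underside
- vial_b: loose amber vial with an orange cap, 32 dia x 85 high, standing behind the warmers; origin: centre of its underside
- cup: loose clear specimen jar with a red cap, 62 dia x 70 high; origin: centre of its underside
- scanner: loose white hand scanner lying along its own x, about 155 x 62 x 38 high; origin: on its underside, handle to -x
- tipbox: loose blue box, 60 (x) x 100 (y) x 60 high; origin: centre of its underside
- marker: loose marker pen lying along its own x, 130 x 17 x 17; origin: on its underside
There are look-alikes about, which are no part of the job. Several things have the shape of the scanner; the one meant has the colours described above.

How it is judged:
By the outcome, as a careful person would: the job done as asked, in the order asked, and still so for the second after the job is handed in, with the robot touching nothing.
It also fails if it takes over 46 s, if anything falls off the work surface, if the arm or the gripper's body presses on something with over 40 N, if the wrist force passes 120 N, or if a joint passes its speed limit or range.

## Robot

A 6-joint arm with a two-finger parallel gripper is mounted at the origin on the work surface. World frame = base frame: x ahead of the robot, y to its left, z up, the work surface at z = 0. Lengths are in mm, angles in rad, forces in N, time in s.
With the tool pointing down it reaches from about 350 to 975 mm from the base axis. Payload 7.1 kg.
Tool frame: the origin (TCP) lies on the mounting face of the last link; the fingertips stand 182 mm ahead of it and the grasp point (between the pads) lies 163 mm ahead of it; z points along the fingers, y is the direction in which the jaws open and shut (so a half turn about z gives the same grasp; the last joint's range is limited). The gripper opens to 88 mm and grips with 3 to 60 N. Pads are 20 mm wide; open, the fingers measure 115 mm over their backs; the gripper's body (75 mm by 178 mm) begins 61 mm behind the grasp point.
Start: joints at [1.126, 0.423, 1.63, -0, 1.089, -0.019], TCP at [258.124, 569.191, 404.675] pointing down, gripper open.
Joint ranges: [-3, 3], [-0.9, 2.11], [0.09, 2.58], [-1.31, 4.45], [0.11, 2.69], [-2.54, 2.54]. Speed limits (rad/s): [2.39, 2.39, 3.01, 3.14, 3.14, 3.14].

## Interface

Orientations are given as a rotation vector (axis times angle).
In Python, from workcell import ctrl, optics, nets gives the robot as it stands.
- The arm moves only by the tool send_rows, never from a script. Its argument "rows" is a list of rows, each an object with "offset": the shift along the tool's x, y, z in m, a list of three; "twist": the turn, a rotation vector about the tool's x, y, z in degrees, a list of three. A call has exactly 5 rows; each row shifts and turns the pose as measured when the row begins, along the tool's axes as they then stand; what a row does not reach is not made up. A row lasts 1/12 s, in which the tool goes at most 41.7 mm and 7.16 degrees, less where a joint would pass 70% of its speed; a pose out of reach is approached as far as the arm can. A call is refused whole if a number of a shift passes 0.0417 or a number of a turn 7.16, either way. A call with a gripper value outside its range is refused whole. "gripper" is the finger opening in m, from 0 to 0.0878, set as the call begins (left out, the last holds). The fingers move at their own pace and stop on an object; the grip force is fixed at half the most. Time passes only in rows, so rows that do not move let the fingers close, or fill a call up. It gives the time, the measured TCP pose, the force and the opening at its end, in the units of the state.
- ctrl.get_obs(): the state, without advancing time (a new reading comes with each control period).
- optics.get_image(name): name is "side" or "top"; returns (picture, depth): 400x640x3 uint8, blue, green, red; 400x640 float32, mm along the optical axis (not along the pixel's ray), 0 where there is no reading.
- optics.camera_info(name): a dict with "K" (3x3 intrinsics, pixels), "pose" (4x4, takes a point from camera to world coordinates). Camera axes: x right, y down, z forward; pixel columns grow to the right and rows downward; lengths in mm; the calibration is good to about 2 mm. A picture is of the moment at which its call begins. camera_info takes no time and is no camera call.
- ctrl.close_job(): hands the job in, once; it reports no verdict.
Trained networks look in the newest picture that a camera, given by its name, has taken for a name from the list of things; names that differ only in an ending like _2 or _b are one class to them, and where a whole thing is asked for, a point or a joint stands for the part that bears it (a point fixed in the world has none). Each returns a list of dicts, best first, with "conf" (0 to 1); they miss things now and then, are a little off and sometimes report something else, mostly with a low value. They report only what shows in the picture. A call takes as long as a camera call. They do not tell look-alikes from the thing itself.
- nets.spot_in(camera, label): "extent" ([left, top, right, bottom] in pixels, round what is visible of it).
- nets.spot_point(camera, label): "position" ([column, row] in pixels: a listed point, or the origin of a listed thing).
The state is a dict: "t": time; "qpos": joint angles; "qvel": joint speeds; "joint_torque": joint torques, N m; "ee_pos": TCP position; "orientation": TCP orientation; "ft_force": force on the tool from outside, world axes, zero at the start; "moment": the same for the moment, N m; "width": finger opening in mm.
Only numpy, scipy, OpenCV 4.12 (cv2) and the standard library are available. Lean on these libraries where they do the work, as an engineer would, in place of code of your own. Each camera call takes 0.05 s, during which the arm holds its last target. There are 200 camera calls.

## Working session

There is one attempt and no reset: what is moved stays moved. The work goes in short steps, Python scripts to look and compute and a tool call to move; the robot and the scene stay as the last step left them, time stands still between calls to the robot, and variables do not carry over. Pictures are saved under pics/ and viewed, about 8 in all and at most 12, crops included, and the job is handed in when it is done.

Besides the shell and the picture viewer there is one more tool, called as name(argument=value, ...), one argument or row to a line, values as JSON. send_rows: Moves the arm, as the interface text tells. Its arguments: {"type":"object","properties":{"rows":{"type":"array"},"gripper":{"type":"number"}},"required":["rows"]}

```bash
mkdir -p pics
cat > h.py <<'E'
import numpy as np, cv2
from scipy.spatial.transform import Rotation as R
from workcell import ctrl, optics, nets
def w(cam,uv,z=None,d=None):
    ci=optics.camera_info(cam);K=np.array(ci["K"]);T=np.array(ci["pose"])
    r=np.linalg.inv(K)@np.array([uv[0],uv[1],1.]);
    if d is not None: return T[:3,:3]@(r*d)+T[:3,3]
    v=T[:3,:3]@r; return T[:3,3]+v*(z-T[2,3])/v[2]
E
python3 - <<'E'
from h import *
for c in ("top","side"):
    im,d=optics.get_image(c); cv2.imwrite(f"pics/{c}0.png",im); np.save(f"pics/{c}0.npy",d)
    print(c,np.round(optics.camera_info(c)["pose"],2).tolist())
    for l,z in (("green_pad",78),("orange_pad",78),("green_hinge",88),("green_edge",95),("orange_hinge",88),("green_box",0)):
        for r in nets.spot_point(c,l)[:3]:
            u=r["position"]; print(l,np.round(u),round(r["conf"],2),np.round(w(c,u,z)))
o=ctrl.get_obs();print(o["t"],o["ee_pos"],R.from_rotvec(o["orientation"]).as_matrix().round(3).tolist(),o["width"])
E
```

```text
top [[-0.01, -0.98, 0.21, 340.9], [-1.0, 0.01, -0.0, -8.89], [0.0, -0.21, -0.98, 1087.69], [0.0, 0.0, 0.0, 1.0]]
green_pad [263. 233.] 0.61 [471. 124.  78.]
orange_pad [377. 225.] 0.8 [ 487. -156.   78.]
orange_pad [393. 150.] 0.36 [ 679. -205.   78.]
green_hinge [247. 156.] 0.72 [664. 165.  88.]
green_edge [260. 214.] 0.75 [514. 129.  95.]
orange_hinge [392. 151.] 0.79 [ 673. -199.   88.]
green_box [255. 193.] 0.59 [588. 157.   0.]
side [[0.89, -0.23, 0.39, -10.09], [-0.45, -0.43, 0.78, -1115.98], [-0.01, -0.87, -0.49, 785.67], [0.0, 0.0, 0.0, 1.0]]
green_pad [294. 186.] 0.47 [492. 111.  78.]
orange_pad [329. 222.] 0.63 [ 493. -147.   78.]
green_hinge [330. 167.] 0.81 [663. 167.  88.]
green_edge [300. 176.] 0.58 [530. 138.  95.]
orange_hinge [389. 214.] 0.92 [ 664. -206.   88.]
green_box [315. 195.] 0.84 [586. 143.   0.]
0.7 [258.12707805 569.18835005 404.70445308] [[-0.911, 0.413, 0.0], [0.413, 0.911, 0.0], [-0.0, 0.0, -1.0]] 87.90560066164761
```

View pics/top0.png

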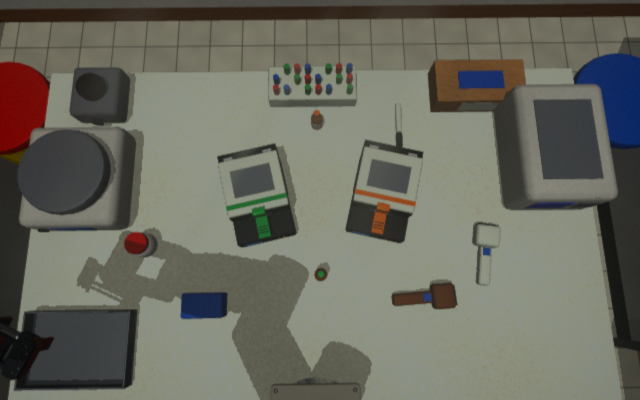

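View pics/side0.png

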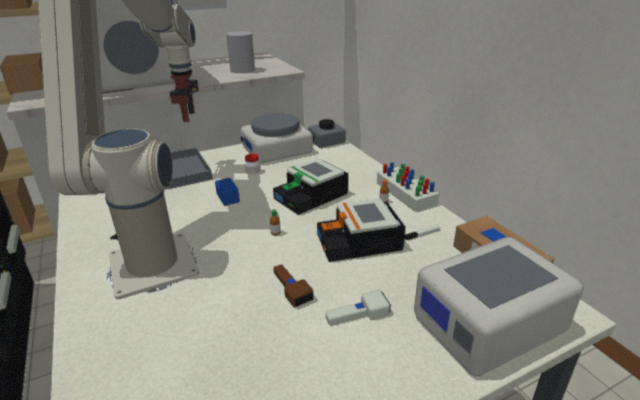

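The two candidates are the boxes with tabs at top-camera pixels (263,233), which has a green tab and stripe, and (377,225), which has orange ones. The green one on the left fits the description. I'll confirm it in a crop and fit its lid by depth.

Run:
```python
from h import *
im=cv2.imread("pics/top0.png"); d=np.load("pics/top0.npy")
cv2.imwrite("pics/crop.png",cv2.resize(im[130:255,200:310],None,fx=4,fy=4,interpolation=cv2.INTER_CUBIC))
P=np.array([[*w("top",(u,v),d=d[v,u]),u,v] for v in range(130,255) for u in range(205,310) if d[v,u]>0])
L=P[(P[:,2]>90)&(P[:,2]<108)]; print("lid",len(L),np.median(L[:,2]))
A=P[(P[:,2]>38)&(P[:,2]<125)]
for n,S in (("lid",L),("all",A)):
    r=cv2.minAreaRect(S[:,:2].astype(np.float32)); print(n,r)
hsv=cv2.cvtColor(im,cv2.COLOR_BGR2HSV)
g=np.array([p for p in P if 50<hsv[int(p[4]),int(p[3]),0]<80 and hsv[int(p[4]),int(p[3]),1]>120])
pad=g[(g[:,2]>68)&(g[:,2]<86)]; print("pad",len(pad),pad[:,:3].mean(0),pad[:,3:].mean(0))
hk=g[(g[:,2]>=104)]; print("hook",len(hk),hk[:,:3].mean(0) if len(hk) else 0)
r=cv2.minAreaRect(pad[:,:2].astype(np.float32)); print(r)
for s in (d[220:242:3,262].round(),): print(s)
```

```text
Traceback (most recent call last):
  File "h.py", line 5, in w
    ci=optics.camera_info(cam);K=np.array(ci["K"]);T=np.array(ci["pose"])
ValueError: time passes only in moves, steps and waits
```

View pics/crop.png

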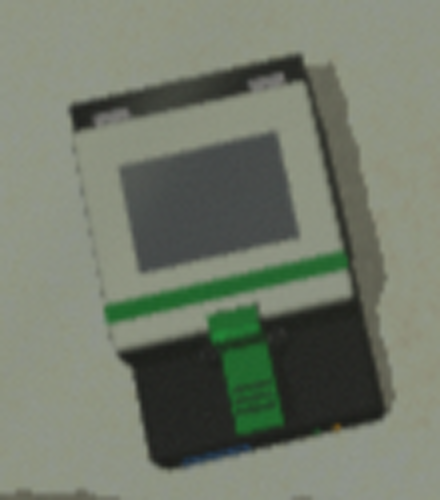

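The crop shows the green tab and stripe, with the ridged pad near crop (254,400), which is pixel (263.5,230). I need to cache the calibration, then run the fit again.

```bash
cat > h.py <<'E'
import numpy as np, cv2
from scipy.spatial.transform import Rotation as R
from workcell import ctrl, optics, nets
C={c:optics.camera_info(c) for c in ("top","side")}
def w(cam,uv,z=None,d=None):
    K=np.array(C[cam]["K"]);T=np.array(C[cam]["pose"])
    r=np.linalg.inv(K)@np.array([uv[0],uv[1],1.])
    if d is not None: return T[:3,:3]@(r*d)+T[:3,3]
    v=T[:3,:3]@r; return T[:3,3]+v*(z-T[2,3])/v[2]
E
python3 - <<'E'
from h import *
im=cv2.imread("pics/top0.png"); d=np.load("pics/top0.npy")
P=np.array([[*w("top",(u,v),d=d[v,u]),u,v] for v in range(130,255) for u in range(205,310) if d[v,u]>0])
L=P[(P[:,2]>90)&(P[:,2]<108)]; print("lid",len(L),np.median(L[:,2]))
A=P[(P[:,2]>38)&(P[:,2]<125)]
for n,S in (("lid",L),("all",A)):
    r=cv2.minAreaRect(S[:,:2].astype(np.float32)); print(n,r)
hsv=cv2.cvtColor(im,cv2.COLOR_BGR2HSV)
g=np.array([p for p in P if 50<hsv[int(p[4]),int(p[3]),0]<80 and hsv[int(p[4]),int(p[3]),1]>120])
pad=g[(g[:,2]>68)&(g[:,2]<86)]; print("pad",len(pad),pad[:,:3].mean(0),pad[:,3:].mean(0))
hk=g[(g[:,2]>=104)]; print("hook",len(hk),hk[:,:3].mean(0) if len(hk) else 0)
print(cv2.minAreaRect(pad[:,:2].astype(np.float32)), w("top",(263.5,230),78))
hn=L[:,:2]
E
```

```text
lid 3478 102.03784078049006
lid ((597.5009765625, 149.64007568359375), (172.80287170410156, 150.3058319091797), 12.661042213439941)
all ((572.1153564453125, 142.5831756591797), (232.88682556152344, 152.68563842773438), 12.767562866210938)
pad 257 [487.47402713 124.90217489  77.97955655] [262.50583658 226.22957198]
hook 121 [528.55771164 134.98366617 106.84236699]
((492.2325439453125, 126.43746948242188), (63.590484619140625, 31.38530731201172), 17.570737838745117) [478.07747488 122.30203903  78.        ]
```

Everything agrees: the lid height measures 102, the footprint 233x153, and the pad z 78. This gives an origin of about (587,146), a yaw of 12.7°, the pad at about (481,122) and the hinge at about (663,163). Now I'll move with the fingers closed.

send_rows(
  rows=[
    {"offset": [-0.031, -0.026, 0], "twist": [0, 0, 0]},
    {"offset": [-0.031, -0.026, 0], "twist": [0, 0, 0]},
    {"offset": [-0.031, -0.026, 0], "twist": [0, 0, 0]},
    {"offset": [-0.031, -0.026, 0], "twist": [0, 0, 0]},
    {"offset": [-0.031, -0.026, 0], "twist": [0, 0, 0]},
  ],
  gripper=0,
)

```text
t: 1.12
ee_pos: [345.4, 387.3, 404.2]
orientation: [0.647, 3.074, 0.009]
ft_force: [1.6, 0.4, 0.4]
width: 58.6
```

send_rows(
  rows=[
    {"offset": [-0.031, -0.026, 0], "twist": [0, 0, 0]},
    {"offset": [-0.031, -0.026, 0], "twist": [0, 0, 0]},
    {"offset": [-0.031, -0.026, 0], "twist": [0, 0, 0]},
    {"offset": [-0.031, -0.026, 0], "twist": [0, 0, 0]},
    {"offset": [-0.031, -0.026, 0], "twist": [0, 0, 0]},
  ],
)

```text
t: 1.53
ee_pos: [435.8, 199.2, 404.7]
orientation: [0.643, 3.072, 0.012]
ft_force: [0.0, 0.7, -0.1]
width: 24.3
```

send_rows(
  rows=[
    {"offset": [0, 0, 0], "twist": [0, 0, -7.15]},
    {"offset": [0, 0, 0], "twist": [0, 0, -7.15]},
    {"offset": [0, 0, 0], "twist": [0, 0, -7.15]},
    {"offset": [0, 0, 0], "twist": [0, 0, -7.15]},
    {"offset": [0, 0, 0], "twist": [0, 0, -7.15]},
  ],
)

```text
t: 1.95
ee_pos: [439.8, 189.7, 405.8]
orientation: [-0.331, 3.116, 0.008]
ft_force: [0.6, -0.0, 0.6]
width: 0.3
```

```bash
cat >> h.py <<'E'
a=np.deg2rad(12.7); XH=np.array([np.cos(a),np.sin(a),0]); YH=np.array([-XH[1],XH[0],0]); O=np.array([586.7,145.9,0])
def st():
    o=ctrl.get_obs(); p=np.array(o["ee_pos"]); M=R.from_rotvec(o["orientation"]).as_matrix(); t=p+182*M[:,2]
    print("t",round(o["t"],2),"tip world",t.round(1),"tip warmer",((t-O)@np.c_[XH,YH,[0,0,1]]).round(1),"toolx yaw",np.rad2deg(np.arctan2(M[1,0],M[0,0])).round(2),"toolz",M[:,2].round(3),"F",np.round(o["ft_force"],1),"w",round(o["width"],1))
    return t,M
def go(q):  # warmer-frame tip target -> tool offset
    t,M=st(); g=O+q[0]*XH+q[1]*YH+[0,0,q[2]]; print("tool offset mm",(M.T@(g-t)).round(1))
E
python3 -c "
from h import *
go((-111,0,98))"
```

```text
t 1.95 tip world [441.2 190.8 223.8] tip warmer [-132.1   75.8  223.8] toolx yaw -167.87 toolz [ 0.008  0.006 -1.   ] F [ 0.6 -0.   0.6] w 0.3
tool offset mm [-20.7 -76.2 125.7]
```

send_rows(
  rows=[
    {"offset": [-0.005, -0.019, 0.025], "twist": [0, 0, -0.5]},
    {"offset": [-0.005, -0.019, 0.025], "twist": [0, 0, 0]},
    {"offset": [-0.005, -0.019, 0.025], "twist": [0, 0, 0]},
    {"offset": [-0.005, -0.019, 0.025], "twist": [0, 0, 0]},
    {"offset": [0, 0, 0.01], "twist": [0, 0, 0]},
  ],
)

```text
t: 2.37
ee_pos: [481.1, 119.7, 297.0]
orientation: [-0.361, 3.098, 0.013]
ft_force: [-0.1, 0.3, 0.1]
width: 0.6
```

```bash
python3 -c "
from h import *
go((-111,0,88))
im,d=optics.get_image('side'); cv2.imwrite('pics/s1.png',cv2.resize(im[120:240,240:400],None,fx=5,fy=5,interpolation=cv2.INTER_CUBIC))
im,d=optics.get_image('top'); cv2.imwrite('pics/t1.png',cv2.resize(im[130:255,200:310],None,fx=4,fy=4))
"
```

```text
t 2.37 tip world [485.  121.7 115. ] tip warmer [-104.6   -1.3  115. ] toolx yaw -166.71 toolz [ 0.021  0.011 -1.   ] F [-0.1  0.3  0.1] w 0.6
tool offset mm [ 7.   1.2 26.9]
```

View pics/s1.png

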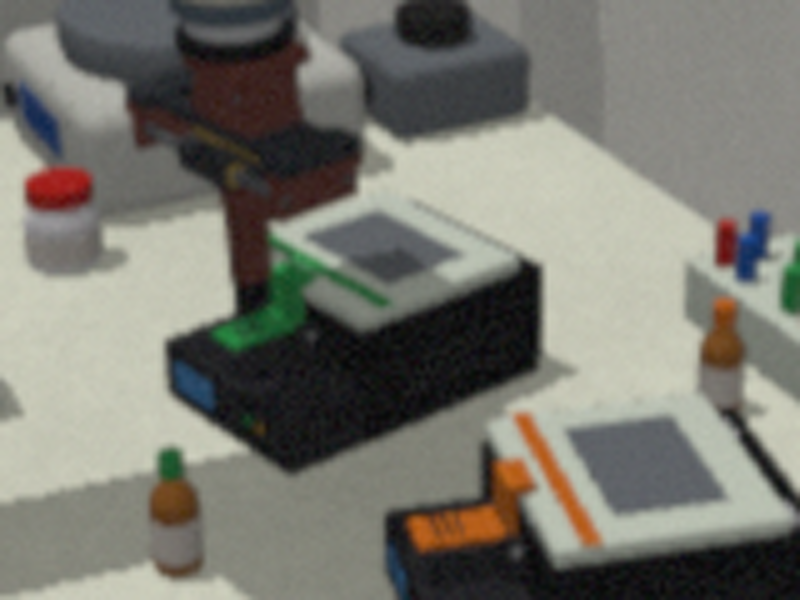

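The fingers show at crop (250,290), apparently behind the tab. I'll check that against the projected tip and the top view.

```bash
python3 -c "
from h import *
t,M=st()
for c in ('side','top'):
    T=np.array(C[c]['pose']);K=np.array(C[c]['K'])
    im,d=optics.get_image(c)
    for n,p in (('tip',t),('wrist',t-182*M[:,2]),('pad',O-108*XH+[0,0,78])):
        q=K@(T[:3,:3].T@(p-T[:3,3])); uv=q[:2]/q[2]; print(c,n,uv.round(1),q[2].round(),'crop',((uv-[240,120])*5 if c=='side' else (uv-[200,130])*4).round(), 'depth',d[int(uv[1]),int(uv[0])])
    cv2.imwrite(f'pics/{c}2.png',cv2.resize(im[120:240,240:400],None,fx=5,fy=5,interpolation=cv2.INTER_CUBIC) if c=='side' else cv2.resize(im[130:255,200:310],None,fx=4,fy=4))
im=np.hstack([cv2.resize(cv2.imread('pics/side2.png'),(440,330)),cv2.resize(cv2.imread('pics/top2.png'),(290,330))]);cv2.imwrite('pics/both2.png',im)
st()
"
```

```text
t 2.47 tip world [483.7 122.9 115.6] tip warmer [-105.5    0.2  115.6] toolx yaw -166.72 toolz [ 0.019  0.011 -1.   ] F [0.6 0.3 0.4] w 0.6
side tip [289.4 175.1] 1487.0 crop [247. 276.] depth 1474.8191
side wrist [285.9 124.5] 1396.0 crop [230.  22.] depth 1352.2046
side pad [289.4 185.2] 1504.0 crop [247. 326.] depth 1500.4801
top tip [261.2 225.5] 980.0 crop [245. 382.] depth 544.6541
top wrist [249.7 213.7] 801.0 crop [199. 335.] depth 641.6788
top pad [263.6 228.7] 1016.0 crop [254. 395.] depth 528.0852
t 2.57 tip world [484.8 124.  117.6] tip warmer [-104.2    1.1  117.6] toolx yaw -166.64 toolz [ 0.023  0.012 -1.   ] F [-0.3  0.3  0.7] w 0.5
```

View pics/both2.png

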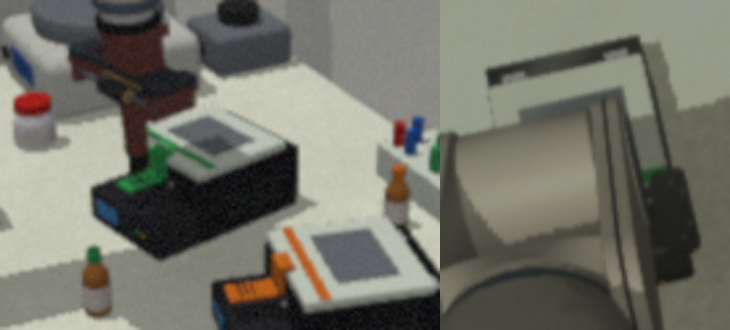

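The projection and depth agree that the tip is above the tab. Going down.

send_rows(
  rows=[
    {"offset": [0.003, 0, 0.01], "twist": [0, 0, 0]},
    {"offset": [0.003, 0, 0.01], "twist": [0, 0, 0]},
    {"offset": [0, 0, 0.005], "twist": [0, 0, 0]},
    {"offset": [0, 0, 0.002], "twist": [0, 0, 0]},
    {"offset": [0, 0, 0], "twist": [0, 0, 0]},
  ],
)

```text
t: 2.98
ee_pos: [475.8, 123.3, 275.1]
orientation: [-0.367, 3.086, 0.016]
ft_force: [-0.3, 0.2, 0.5]
width: 0.5
```

```bash
python3 -c "
from h import *
go((-111,0,78))"
```

```text
t 2.98 tip world [481.6 125.9  93.2] tip warmer [-106.9    3.6   93.2] toolx yaw -166.43 toolz [ 0.032  0.014 -0.999] F [-0.3  0.2  0.5] w 0.5
tool offset mm [ 4.7 -3.6 15. ]
```

send_rows(
  rows=[
    {"offset": [0, -0.003, 0.004], "twist": [0, 1.5, 0]},
    {"offset": [0, 0, 0.005], "twist": [0, 0, 0]},
    {"offset": [0, 0, 0.005], "twist": [0, 0, 0]},
    {"offset": [0, 0, 0.004], "twist": [0, 0, 0]},
    {"offset": [0, 0, 0.003], "twist": [0, 0, 0]},
  ],
)

```text
t: 3.4
ee_pos: [477.2, 120.9, 254.1]
orientation: [-0.372, 3.113, 0.011]
ft_force: [-2.5, -0.0, 5.5]
width: 0.5
```

```bash
python3 -c "
from h import *
go((-111,0,67))"
```

```text
t 3.4 tip world [478.2 122.3  72.1] tip warmer [-111.     0.9   72.1] toolx yaw -166.36 toolz [ 0.006  0.008 -1.   ] F [-2.5 -0.   5.5] w 0.5
tool offset mm [ 0.  -0.9  5.1]
```

Contact: 5.5 N of reaction at 6 mm of press. I'll press on to about 11 mm.

send_rows(
  rows=[
    {"offset": [0, 0, 0.003], "twist": [0, 0, 0]},
    {"offset": [0, 0, 0.003], "twist": [0, 0, 0]},
    {"offset": [0, 0, 0.003], "twist": [0, 0, 0]},
    {"offset": [0, 0, 0.002], "twist": [0, 0, 0]},
    {"offset": [0, 0, 0], "twist": [0, 0, 0]},
  ],
)

```text
t: 3.82
ee_pos: [477.2, 120.8, 251.6]
orientation: [-0.372, 3.113, 0.012]
ft_force: [-2.6, -0.9, 4.5]
width: 0.6
```

```bash
python3 -c "
from h import *
st()
im,d=optics.get_image('side'); cv2.imwrite('pics/s3.png',cv2.resize(im[100:240,240:400],None,fx=4,fy=4,interpolation=cv2.INTER_CUBIC))
for r in nets.spot_point('side','green_edge')[:2]: print(r)"
```

```text
t 3.82 tip world [478.1 122.3  69.6] tip warmer [-111.1    0.8   69.6] toolx yaw -166.37 toolz [ 0.005  0.008 -1.   ] F [-2.6 -0.9  4.5] w 0.6
{'position': [303.1, 148.8], 'conf': 0.63}
{'position': [250.4, 170.2], 'conf': 0.54}
```

View pics/s3.png

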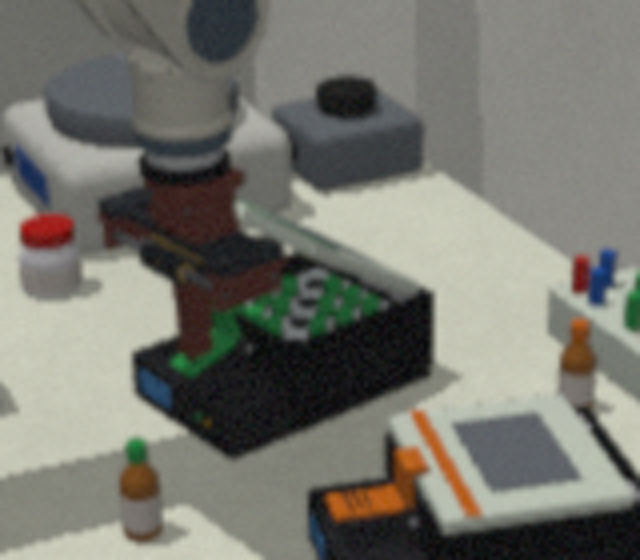

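The lid has sprung up and its inside now shows, at crop (310,300). Next I raise straight up.

send_rows(
  rows=[
    {"offset": [0, 0, -0.02], "twist": [0, 0, 0]},
    {"offset": [0.003, 0, -0.022], "twist": [0, 0, 0]},
    {"offset": [0.003, 0, -0.022], "twist": [0, 0, 0]},
    {"offset": [0, 0, -0.022], "twist": [0, 0, 0]},
    {"offset": [0, 0, -0.018], "twist": [0, 0, 0]},
  ],
)

```text
t: 4.33
ee_pos: [469.7, 118.2, 354.3]
orientation: [0.372, -3.119, -0.011]
ft_force: [0.7, 0.8, -0.2]
width: 0.2
```

```bash
python3 -c "
from h import *
go((-40,0,170))"
```

```text
t 4.33 tip world [469.5 119.4 172.3] tip warmer [-1.202e+02 -1.000e-01  1.723e+02] toolx yaw -166.4 toolz [-0.001  0.007 -1.   ] F [ 0.7  0.8 -0.2] w 0.2
tool offset mm [-80.1  -1.2   2.3]
```

send_rows(
  rows=[
    {"offset": [-0.018, 0, 0], "twist": [0, 0, 0]},
    {"offset": [-0.018, 0, 0], "twist": [0, 0, 0]},
    {"offset": [-0.018, 0, 0], "twist": [0, 0, 0]},
    {"offset": [-0.015, 0, 0], "twist": [0, 0, 0]},
    {"offset": [-0.012, 0, 0], "twist": [0, 0, 0]},
  ],
)

```text
t: 4.75
ee_pos: [550.7, 137.6, 359.2]
orientation: [-0.37, 3.111, 0.012]
ft_force: [0.4, -0.1, -0.3]
width: 0.2
```

send_rows(
  rows=[
    {"offset": [-0.012, 0, 0], "twist": [0, 0, 0]},
    {"offset": [-0.012, 0, 0], "twist": [0, 0, 0]},
    {"offset": [-0.012, 0, 0], "twist": [0, 0, 0]},
    {"offset": [-0.012, 0, 0], "twist": [0, 0, 0]},
    {"offset": [-0.01, 0, 0], "twist": [0, 0, 0]},
  ],
)

```text
t: 5.17
ee_pos: [609.7, 151.6, 357.4]
orientation: [-0.37, 3.115, 0.011]
ft_force: [-1.6, -0.3, 0.6]
width: 0.4
```

```bash
python3 -c "
from h import *
go((90,0,172))
im,d=optics.get_image('side'); cv2.imwrite('pics/s4.png',cv2.resize(im[100:240,240:400],None,fx=4,fy=4,interpolation=cv2.INTER_CUBIC))"
```

```text
t 5.17 tip world [610.3 153.  175.4] tip warmer [ 24.6   1.7 175.4] toolx yaw -166.45 toolz [ 0.004  0.008 -1.   ] F [-1.6 -0.3  0.6] w 0.4
tool offset mm [-65.3  -2.7   3.7]
```

View pics/s4.png

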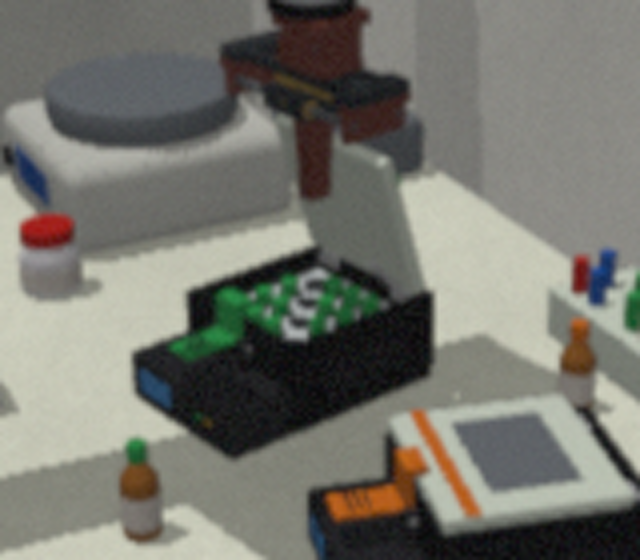

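The finger is pushing the lid, which stands at about 1.2 rad. I keep pushing past upright.

send_rows(
  rows=[
    {"offset": [-0.012, 0, 0], "twist": [0, 0, 0]},
    {"offset": [-0.012, 0, 0], "twist": [0, 0, 0]},
    {"offset": [-0.012, 0, 0], "twist": [0, 0, 0]},
    {"offset": [-0.012, 0, 0], "twist": [0, 0, 0]},
    {"offset": [-0.008, 0, 0], "twist": [0, 0, 0]},
  ],
)

```text
t: 5.63
ee_pos: [666.2, 165.1, 355.4]
orientation: [-0.37, 3.117, 0.011]
ft_force: [0.7, 0.9, -0.7]
width: 0.6
```

```bash
python3 -c "
from h import *
go((92,0,172))"
```

```text
t 5.63 tip world [666.5 166.4 173.4] tip warmer [ 82.4   2.4 173.4] toolx yaw -166.46 toolz [ 0.002  0.007 -1.   ] F [ 0.7  0.9 -0.7] w 0.6
tool offset mm [-9.6 -2.6  1.4]
```

send_rows(
  rows=[
    {"offset": [-0.006, 0, 0], "twist": [0, 0, 0]},
    {"offset": [-0.004, 0, 0], "twist": [0, 0, 0]},
    {"offset": [0, 0, 0], "twist": [0, 0, 0]},
    {"offset": [0, 0, 0], "twist": [0, 0, 0]},
    {"offset": [0, 0, 0], "twist": [0, 0, 0]},
  ],
)

```text
t: 6.05
ee_pos: [676.7, 167.6, 354.2]
orientation: [-0.37, 3.118, 0.011]
ft_force: [-0.7, 0.5, -0.7]
width: 0.3
```

send_rows(
  rows=[
    {"offset": [0.02, 0, 0], "twist": [0, 0, 0]},
    {"offset": [0.03, 0, 0], "twist": [0, 0, 0]},
    {"offset": [0.035, 0, -0.01], "twist": [0, 0, 0]},
    {"offset": [0.035, 0, -0.015], "twist": [0, 0, 0]},
    {"offset": [0.035, 0, -0.015], "twist": [0, 0, 0]},
  ],
)

```text
t: 6.47
ee_pos: [522.6, 130.2, 390.6]
orientation: [-0.37, 3.12, 0.011]
ft_force: [0.5, 0.3, 0.1]
width: 0.4
```

send_rows(
  rows=[
    {"offset": [0.03, 0.025, -0.01], "twist": [0, 0, 0]},
    {"offset": [0.03, 0.025, -0.01], "twist": [0, 0, 0]},
    {"offset": [0.01, 0.035, 0], "twist": [0, 0, 0]},
    {"offset": [0, 0.03, 0], "twist": [0, 0, 0]},
    {"offset": [0, 0, 0], "twist": [0, 0, 0]},
  ],
)

```text
t: 6.88
ee_pos: [415.6, 223.4, 415.6]
orientation: [-0.361, 3.119, 0.012]
ft_force: [0.7, -0.6, 0.7]
width: 0.6
```

```bash
python3 -c "
from h import *
st()
im,d=optics.get_image('side'); cv2.imwrite('pics/s5.png',cv2.resize(im[90:310,200:440],None,fx=3,fy=3))
P=np.array([w('side',(u,v),d=d[v,u])-O for v in range(100,240) for u in range(260,400) if d[v,u]>0])
q=P@np.c_[XH,YH,[0,0,1]]
L=q[(abs(q[:,1])<70)&(q[:,2]>120)&(q[:,2]<228)&(q[:,0]>40)&(q[:,0]<200)]
f=np.polyfit(L[:,2],L[:,0],1); print(len(L),'lid angle',np.pi/2+np.arctan(f[0]), 'x at z88',np.polyval(f,88))
st()"
```

```text
t 6.88 tip world [415.9 224.8 233.6] tip warmer [-149.3  114.5  233.6] toolx yaw -166.81 toolz [ 0.001  0.008 -1.   ] F [ 0.7 -0.6  0.7] w 0.6
868 lid angle 1.9224369868906965 x at z88 74.5496558615576
t 6.93 tip world [416.  223.3 233.4] tip warmer [-149.5  113.   233.4] toolx yaw -166.77 toolz [ 0.001  0.007 -1.   ] F [-0.1 -1.1  0.8] w 0.4
```

View pics/s5.png

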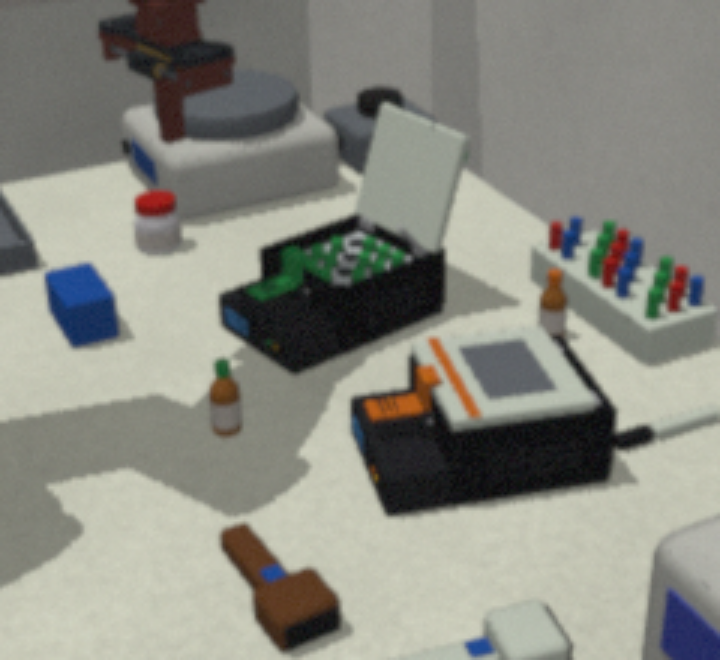

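The green lid rests fully open, measured at about 1.92 rad. The orange warmer is shut, the vials are standing, and the hand is clear.

```bash
python3 -c "
from workcell import ctrl
print(ctrl.close_job())"
```

```text
the job is handed in; nothing more can be done
None
```

The green-tab warmer is open. I pressed its tab down about 9 mm with the closed fingertips (about 5 N), the lid sprang up by itself, and I pushed it past upright until it rested on its stop. The job took about 7 s and has been handed in.

- **Lid:** the depth fit gave an angle of about 1.92 rad, against the 1.9 stop. Its hinge came out at x of about 75, against the 78 given.
- **Rest of the scene:** in the last picture the orange warmer was still shut, and the vials, cup and blue box stood where they had been.
- **Hand:** it finished clear of everything, with the force reading near zero.
- **Disagreement:** one close-up seemed to show the fingers behind the tab. The projected tip position and the depth reading showed they were above it, and the contact force when pressing confirmed that.

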